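# Square up a stack of books into the corner of a stock tray

## Robot

A 6-joint arm with a two-finger parallel gripper is mounted at the origin on the work surface. World frame = base frame: x ahead of the robot, y to its left, z up, the work surface at z = 0. Lengths are in m, angles in rad, forces in N, time in s.
With the tool pointing down it reaches from about 0.275 to 0.825 m from the base axis. Payload 5.2 kg.
Tool frame: the origin (TCP) lies midway between the tips of the shut fingers; the grasp point (between the pads) lies 19 mm behind it; z points along the fingers, y is the line along which they close (so a half turn about z gives the same grasp; the last joint's range is limited). The gripper opens to 93 mm and grips with 3 to 60 N. Pads are 15 mm wide; open, the fingers measure 128 mm over their backs; the gripper's body (75 mm by 188 mm) begins 65 mm behind the grasp point.
Start: joints at [1.047, 0.259, 1.535, -0, 1.348, -0.203], TCP at [0.173, 0.522, 0.219] pointing down, gripper open.
Joint ranges: [-3.14, 3.14], [-0.91, 2.08], [0.19, 2.58], [-1.22, 4.36], [0.22, 2.71], [-3.12, 3.12]. Speed limits (rad/s): [2.57, 2.57, 3.14, 3.14, 3.14, 3.14].

## Interface

Orientations are given as a unit quaternion [w, x, y, z].
In Python, from cell import env gives the robot as it stands. Calls block until the motion is done:
- env.reach(position, orientation): joint-space move of the TCP to a pose.
- env.movel(position, v=0.15, orientation=None, f_stop=None): straight line of the TCP; orientation=None keeps the orientation; v is the mean speed in m/s. With f_stop (N) it stops when the force on the tool has changed by that much, and returns True; else False.
- env.move_j(angles): joint-space move.
- env.open() and env.grab(force=None): open the fingers fully, or close them until they stop; force is the grip in N (None keeps the last).
- env.hold(seconds).
- env.solve_ik(position, orientation): joint angles nearest the present ones, or None.
- env.get_state(): the state.
- env.grab_frame(name): name is "scene" or "top" or "wrist"; returns a dict with "color" (384x512x3 uint8, red, green, blue), "fx", "fy", "cx", "cy" (pixels), "R" (3x3) and "t" (3): a world point X has camera coordinates R X + t. Camera axes: x right, y down, z forward; pixel columns grow to the right and rows downward; lengths in m; the calibration is good to about 2 mm. A picture is of the moment at which its call begins. There is no depth.
A pose or a line that the arm cannot do raises env.IKError and nothing moves.
- env.close_job(): hands the job in; it is judged then, once.
The state is a dict: "t": time; "joints": joint angles; "joint_vel": joint speeds; "joint_torque": joint torques, N m; "position": TCP position; "tool_rot": TCP orientation; "wrist_force": force on the tool from outside, world axes, zero at the start; "ft_torque": the same for the moment, N m; "grip_width": finger opening in m; "grip_force": force on a finger pad.
Only numpy, scipy, OpenCV 4.12 (cv2) and the standard library are available. Lean on these libraries where they do the work, as an engineer would, in place of code of your own. Each camera call takes 0.05 s, during which the arm holds its last target. There are 200 camera calls.

## Task

The four pocket books in the cardboard stock tray are stacked crookedly out in the middle. Push the stack with your fingers across the tray floor into the far left corner as you face the tray from the robot, and knock it up square there: all four books still lying one on another, each flush against both the tray's back wall and its left wall. Do not lift any book, leave the things around the tray where they are, and take your hand away at the end.

Things in the scene. Friction and masses are not known exactly. Their poses are not given: they have to be found in the camera images.
- tray: Open stock tray of brown corrugated card, fixed to the bench. Inside 245 mm deep (x) and 330 mm wide (y); walls 5 mm thick outside that, floor 4 mm thick. Back wall (+x, away from the robot) and side walls (y) stand 66 mm above the bench; the front wall (-x) and the front 60 mm of the outer length of the side walls only 30 mm. Origin: under the centre of the tray, on the bench; x from front to back, y to the left, z up. It stands turned up to about 15 degrees on the bench.
- corner (a point): Inner corner at the back left of the tray, on its floor (4 mm above the bench), where the inner faces of the back wall and left wall meet. Same axes as the tray: the tray's inside is at negative x and negative y. A book flush in the corner, square with the tray, has its origin at x = -52.5 mm, y = -74 mm from here.
- book1: Pocket book number 1 of the stack counted from the bottom: a closed paperback lying flat, 105 (its x) by 148 (its y) by 14 mm thick, about 0.17 kg, grey-blue cover, spine on its -x side (towards the robot). Origin: centre of its underside, which lies 4 mm above the bench while the stack stands. z up. Loose; it slides on its neighbours and on the tray floor (friction about 0.35), and up to 20 N is enough to press the whole stack home against a wall.
- book2: Pocket book number 2 of the stack counted from the bottom: a closed paperback lying flat, 105 (its x) by 148 (its y) by 14 mm thick, about 0.17 kg, grey-blue cover, spine on its -x side (towards the robot). Origin: centre of its underside, which lies 18 mm above the bench while the stack stands. z up. Loose; it slides on its neighbours and on the tray floor (friction about 0.35), and up to 20 N is enough to press the whole stack home against a wall.
- book3: Pocket book number 3 of the stack counted from the bottom: a closed paperback lying flat, 105 (its x) by 148 (its y) by 14 mm thick, about 0.17 kg, grey-blue cover, spine on its -x side (towards the robot). Origin: centre of its underside, which lies 32 mm above the bench while the stack stands. z up. Loose; it slides on its neighbours and on the tray floor (friction about 0.35), and up to 20 N is enough to press the whole stack home against a wall.
- book4: Pocket book number 4 of the stack counted from the bottom: a closed paperback lying flat, 105 (its x) by 148 (its y) by 14 mm thick, about 0.17 kg, grey-blue cover, spine on its -x side (towards the robot). Origin: centre of its underside, which lies 46 mm above the bench while the stack stands. z up. Loose; it slides on its neighbours and on the tray floor (friction about 0.35), and up to 20 N is enough to press the whole stack home against a wall.
- carton: Small closed cardboard carton, 110 (x) by 160 (y) by 85 mm high, on the bench to the right of the tray; loose, leave it alone. Origin: centre of its underside.
- tape_roll: Roll of brown packing tape lying flat on the bench to the left of the tray, 96 mm across, 48 mm high; loose, leave it alone. Origin: centre of its underside.
- calculator: White desk calculator, 110 (x) by 70 (y) by 14 mm, on the bench to the left of the tray, nearer the robot; loose, leave it alone. Origin: centre of its underside.
- marker: Marker pen lying on the bench to the right of the tray, nearer the robot, 110 mm long (x), 14 mm thick; loose, leave it alone. Origin: underside, 50 mm from its blunt end.
There are look-alikes about, which are no part of the job. What is shaped like the book4 but pink or turquoise is not meant.

How it is judged:
At the end, for the whole second after the job is handed in: Each of the four books lies at rest flat in its place in the stack (height within 4 mm), within 5 mm of the tray's back wall and of its left wall, and square with the tray within 0.05 rad (x of each of book1, book2, book3, book4 in the frame of corner above -0.0575 m and y of each of book1, book2, book3, book4 in the frame of corner above -0.079 m and angle between the x axis of each of book1, book2, book3, book4 and the x axis of tray, either way round below 0.05 rad and angle between each of book1, book2, book3, book4's own z axis and vertical below 0.06 rad and height (world z) of book1 between 0 and 0.008 m and linear speed of each of book1, book2, book3, book4 below 0.01 m/s and height (world z) of book2 between 0.014 and 0.022 m and height (world z) of book3 between 0.028 and 0.036 m and height (world z) of book4 between 0.042 and 0.05 m); the robot touches nothing.
It fails at once if a book is lifted more than 8 mm or tipped (height (world z) of book1 above 0.012 m or angle between any of book1, book2, book3, book4's own z axis and vertical above 0.2 rad or height (world z) of book2 above 0.026 m or height (world z) of book3 above 0.04 m or height (world z) of book4 above 0.054 m).
It fails at once if the small carton is moved by more than 15 mm (distance of carton from where it was at the start of the episode above 0.015 m).
It fails at once if the tape roll is moved by more than 15 mm (distance of tape_roll from where it was at the start of the episode above 0.015 m).
It fails at once if the calculator is moved by more than 15 mm (distance of calculator from where it was at the start of the episode above 0.015 m).
It fails at once if the marker pen is moved by more than 15 mm (distance of marker from where it was at the start of the episode above 0.015 m).
It also fails if it takes over 54 s, if anything falls off the work surface, if the arm or the gripper's body presses on something with over 40 N, if the wrist force passes 120 N, or if a joint passes its speed limit or range.

## Working session

There is one attempt and no reset: what is moved stays moved. The work goes in short steps, each a Python script; the robot and the scene stay as the last script left them, time stands still between calls to the robot, and variables do not carry over. Pictures are saved under pics/ and viewed, at most 10 in all, crops included, and the job is handed in when it is done.

```bash
ls; mkdir -p pics
python3 - <<'E'
from cell import env
import cv2,numpy as np
for n in ("scene","top"):
    f=env.grab_frame(n); cv2.imwrite(f"pics/{n}0.png",cv2.resize(f["color"][:,:,::-1],None,fx=1.5,fy=1.5,interpolation=cv2.INTER_CUBIC))
    np.savez(f"{n}0.npz",**f)
    print(n,f["fx"],f["cx"],f["cy"],np.round(f["R"],3).tolist(),np.round(-f["R"].T@f["t"],3))
s=env.get_state();print(s["t"],s["position"],s["tool_rot"],s["grip_width"])
E
```

```text
pics
scene 428.61075938509566 261.295564403079 199.43186147552797 [[0.722, 0.692, 0.019], [0.51, -0.513, -0.69], [-0.468, 0.508, -0.723]] [ 0.996 -0.526  0.818]
top 373.71913100021885 254.52815365238274 186.96115685623133 [[0.007, -1.0, 0.03], [-0.996, -0.01, -0.091], [0.091, -0.029, -0.995]] [0.439 0.034 1.006]
0.1 [0.17317934 0.52150542 0.21790215] [-2.81449359e-04  1.59712721e-01  9.87163187e-01 -7.80537559e-04] 0.09281706339818378
```

View pics/scene0.png

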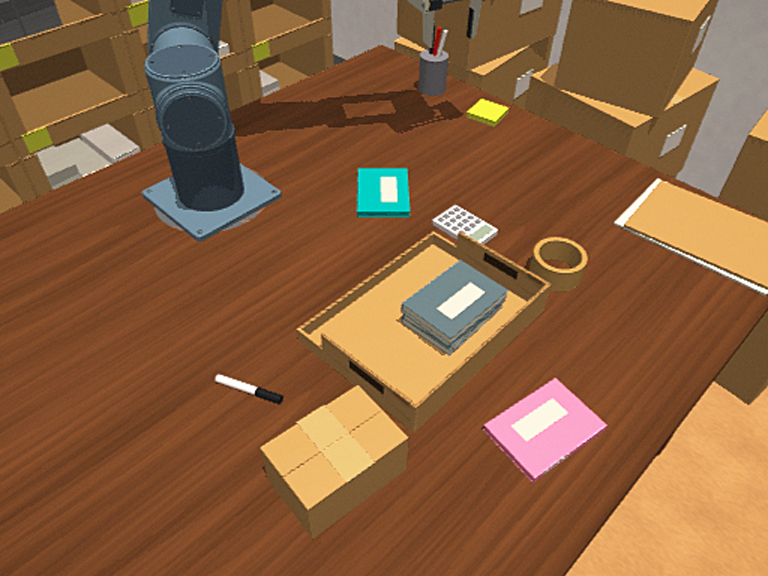

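View pics/top0.png

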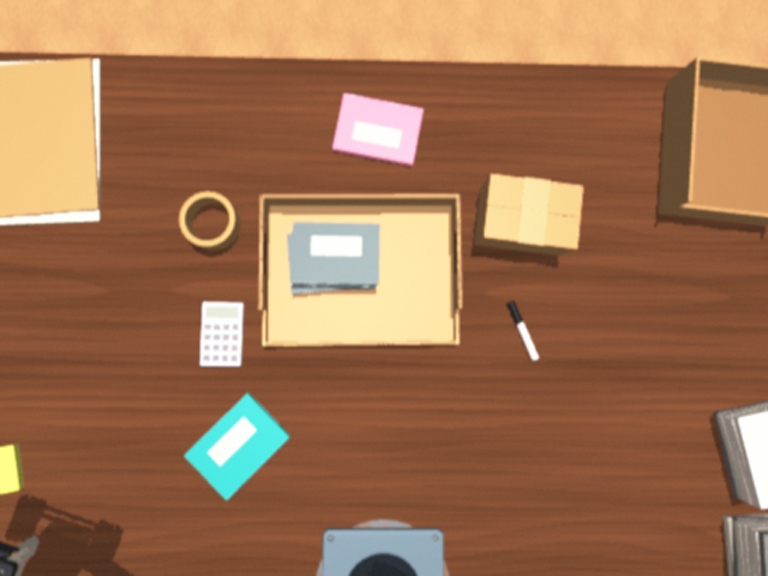

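The grey-blue stack lies inside the tray: top view about (335,256), scene view about (455,305), both in 1.5x pixels. Two book-shaped things lie outside the tray: pink at top (378,129) and turquoise at top (236,446). Neither has the right colour, so the grey-blue stack is the one meant. I'll confirm this and measure on enlarged crops.

Run:
```python
import cv2,numpy as np
for n,(x0,y0,w,h) in {"top":(165,120,152,114),"scene":(195,145,184,138)}.items():
    c=np.load(f"{n}0.npz")["color"][y0:y0+h,x0:x0+w,::-1]
    cv2.imwrite(f"pics/{n}crop.png",cv2.resize(c,(760 if n=="top" else 736, 570 if n=="top" else 552),interpolation=cv2.INTER_CUBIC))
```

```text
(no output)
```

View pics/topcrop.png

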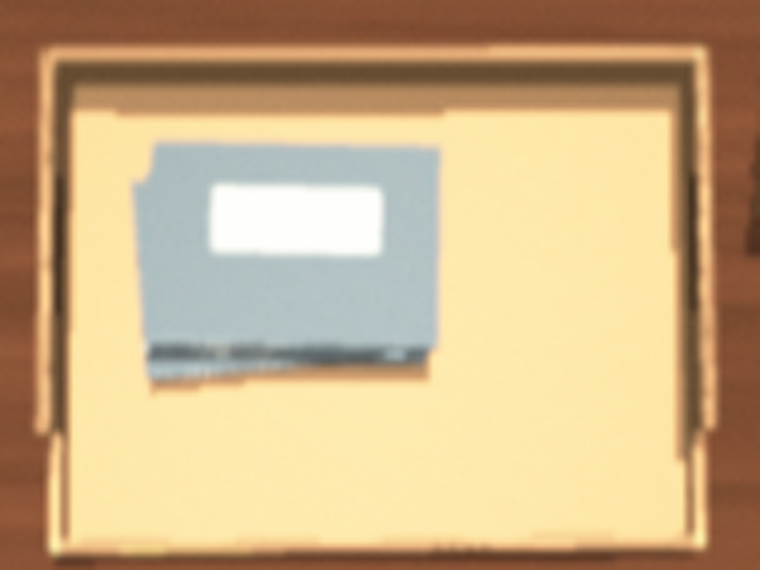

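View pics/scenecrop.png

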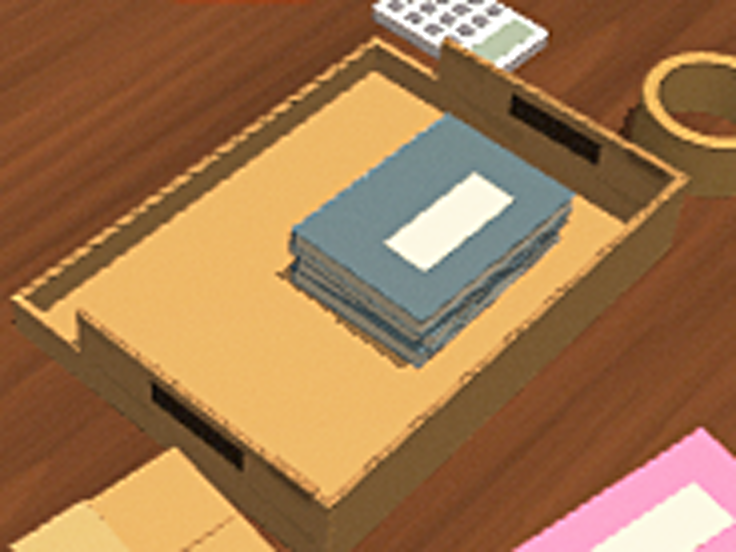

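The top crop shows the grey-blue four-book stack in the tray: top book corners at crop px (153,142), (440,148), (437,346) and (147,343). The tray rim corners are at (43,50), (708,47), (703,548) and (52,553). In the scene crop the stack's top corners are at (573,197), (421,322), (292,238) and (447,116). Next I triangulate and fit the poses.

```bash
cat > h.py <<'E'
import numpy as np,cv2
from scipy.optimize import least_squares
def cam(n):
    d=np.load(n); return {k:d[k] for k in d}
def proj(f,X):
    c=np.atleast_2d(X)@f["R"].T+f["t"]; return np.c_[f["fx"]*c[:,0]/c[:,2]+f["cx"],f["fy"]*c[:,1]/c[:,2]+f["cy"]]
def onz(f,px,z):
    d=f["R"].T@np.array([(px[0]-f["cx"])/f["fx"],(px[1]-f["cy"])/f["fy"],1]); o=-f["R"].T@f["t"]
    return o+d*(z-o[2])/d[2]
def tri(fs,ps):
    return least_squares(lambda X:np.concatenate([(proj(f,X)[0]-p) for f,p in zip(fs,ps)]),[.5,0,.05])
E
python3 - <<'E'
from h import *
T,S=cam("top0.npz"),cam("scene0.npz")
t=lambda p:np.array([165,120])+(np.array(p)+.5)/5-.5
s=lambda p:np.array([195,145])+(np.array(p)+.5)/4-.5
D={"rimBL":((43,50),(687,180)),"rimBR":((708,47),(330,506)),"rimFR":((703,548),(12,298)),"rimFL":((52,553),(376,40)),
"bBL":((153,142),(573,197)),"bBR":((440,148),(421,322)),"bFR":((437,346),(292,238)),"bFL":((147,343),(447,116))}
P={}
for k,(a,b) in D.items():
    r=tri([T,S],[t(a),s(b)]); P[k]=r.x; print(k,r.x.round(4),"res",abs(r.fun).max().round(2))
# rigid tray fit on both views
m=np.array([[.1275,.17,.066],[.1275,-.17,.066],[-.1275,-.17,.03],[-.1275,.17,.03]])
K=["rimBL","rimBR","rimFR","rimFL"]
def W(p,m): c,q=np.cos(p[2]),np.sin(p[2]); return np.c_[p[0]+c*m[:,0]-q*m[:,1],p[1]+q*m[:,0]+c*m[:,1],m[:,2]]
def fit(m,K):
    g=lambda p:np.r_[proj(T,W(p,m))-[t(D[k][0]) for k in K],proj(S,W(p,m))-[s(D[k][1]) for k in K]].ravel()
    r=least_squares(g,[.55,0,0]); print(r.x.round(4),r.fun.reshape(-1,2).round(1).tolist()); return r.x
tr=fit(m,K)
b=np.array([[.0525,.074,.06],[.0525,-.074,.06],[-.0525,-.074,.06],[-.0525,.074,.06]])
bk=fit(b,["bBL","bBR","bFR","bFL"])
R=np.array([[np.cos(tr[2]),-np.sin(tr[2])],[np.sin(tr[2]),np.cos(tr[2])]])
print("book in tray",R.T@(bk[:2]-tr[:2]),bk[2]-tr[2])
for k,z in (((135,183),.02),((150,380),.004),((428,378),.004)): # lower-book points
    X=onz(T,t(k),z); print(k,R.T@(X[:2]-tr[:2]))
E
```

```text
rimBL [0.6706 0.2149 0.0623] res 0.07
rimBR [ 0.6766 -0.1252  0.0668] res 0.33
rimFR [ 0.4195 -0.128   0.0265] res 0.29
rimFL [0.4153 0.2113 0.0252] res 0.65
bBL [0.6251 0.1589 0.0549] res 0.05
bBR [0.6241 0.0119 0.0565] res 0.28
bFR [0.5217 0.0121 0.0507] res 0.07
bFL [0.5216 0.1598 0.0553] res 0.16
[0.546  0.0425 0.0152] [[-0.1, -0.5], [-0.2, -0.0], [0.5, -0.8], [-0.4, -0.7], [0.2, -0.9], [-0.7, 0.2], [-0.4, -0.3], [-0.5, -1.0]]
[ 0.5739  0.084  -0.0009] [[0.1, -0.9], [0.6, -1.3], [0.8, -0.2], [0.3, -0.2], [0.5, -1.0], [0.0, 0.0], [-0.7, -2.3], [-0.5, -1.0]]
book in tray [0.02843764 0.04114638] -0.016037023002699664
(135, 183) [0.06556018 0.12897953]
(150, 380) [-0.03827148  0.12244438]
(428, 378) [-0.03810405 -0.0262728 ]
```

Fitted tray pose: (0.546, 0.0425), yaw 0.015. Triangulated heights are rim about 63–67 mm and stack top about 55 mm, against 66 and 60 in the text, so they agree. The top book must move about +42 mm in x and +50 mm in y. First I push with the open fingers, as a two-point square contact, towards the back wall.

```bash
cat >> h.py <<'E'
TR=np.array([.546,.0425,.0152])
def w(x,y,z):
    c,s=np.cos(TR[2]),np.sin(TR[2]); return [TR[0]+c*x-s*y,TR[1]+s*x+c*y,z]
def q(extra=0):
    a=np.pi/2+(TR[2]+extra)/2; return [0,np.cos(a),np.sin(a),0]
def tray(p):
    c,s=np.cos(TR[2]),np.sin(TR[2]); d=np.array(p[:2])-TR[:2]; return np.round([c*d[0]+s*d[1],-s*d[0]+c*d[1],p[2]],4)
def say(env,m,r=None):
    s=env.get_state(); print(m,r,"t",round(s["t"],1),tray(s["position"]),"F",np.round(s["wrist_force"],1))
E
python3 - <<'E'
from cell import env; from h import *
env.reach(w(-.078,.046,.15),q()); say(env,"above")
r=env.movel(w(-.078,.046,.012),v=.12,f_stop=10); say(env,"down",r)
if not r:
    r=env.movel(w(-.005,.046,.012),v=.05,f_stop=15); say(env,"push",r)
    if not r: r=env.movel(w(.016,.046,.012),v=.02,f_stop=15); say(env,"push2",r)
for n in ("top","scene"):
    f=env.grab_frame(n); np.savez(f"{n}1.npz",**f)
c=np.load("scene1.npz")["color"][145:283,195:379,::-1]
cv2.imwrite("pics/scene1.png",cv2.resize(c,(736,552),interpolation=cv2.INTER_CUBIC))
E
```

```text
above None t 2.0 [-0.078   0.0467  0.1501] F [-0.  -0.1 -0.4]
down False t 3.3 [-0.0775  0.046   0.0126] F [ 0.4  0.5 -0.6]
push False t 4.9 [-0.0051  0.046   0.0121] F [-3.6 -0.3  0.2]
push2 True t 5.7 [0.0083 0.0463 0.0112] F [ 0.  -0.1  0.2]
```

View pics/scene1.png

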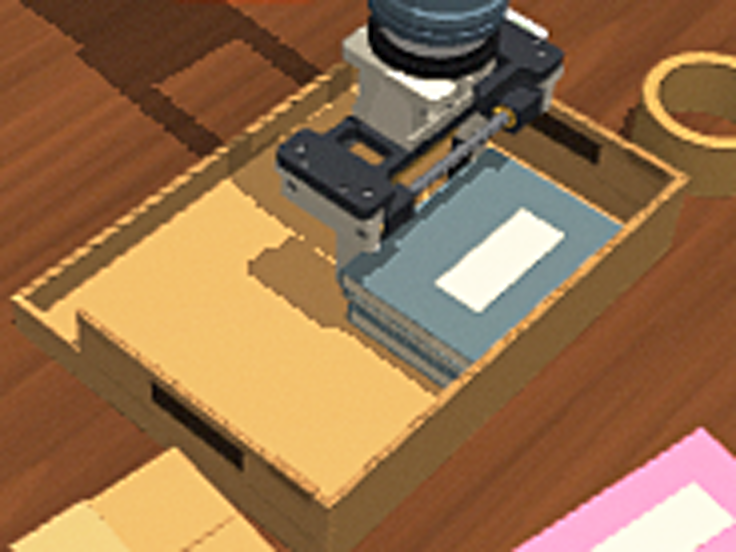

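The stack is now against the back wall: its front edge is at tray x of about 0.016 (0.0175 expected), the push stopped on force, and the upper books (crop px (480,260)) look square. Next I back off, close the fingers, turn a quarter and push towards the left wall.

Run:
```python
from cell import env; from h import *
env.movel(w(-.012,.046,.013),v=.08)
env.movel(w(-.012,.046,.14),v=.2)
env.grab(10)
best=None
for e in (np.pi/2,-np.pi/2):
    j=env.solve_ik(w(.07,-.075,.14),q(e)); print(e,None if j is None else np.round(j,2))
    if j is not None and (best is None or abs(j[5])<best[0]): best=(abs(j[5]),e)
e=best[1]; env.reach(w(.07,-.075,.14),q(e)); say(env,"above")
r=env.movel(w(.07,-.075,.012),v=.12,f_stop=10); say(env,"down",r)
if not r:
    r=env.movel(w(.07,-.01,.012),v=.05,f_stop=15); say(env,"push",r)
    if not r: r=env.movel(w(.07,.018,.012),v=.02,f_stop=15); say(env,"push2",r)
print(env.get_state()["grip_width"])
f=env.grab_frame("scene"); np.savez("scene2.npz",**f)
cv2.imwrite("pics/scene2.png",cv2.resize(f["color"][145:283,195:379,::-1],(736,552),interpolation=cv2.INTER_CUBIC))
```

```text
1.5707963267948966 [-0.23  0.44  1.47 -0.    1.23  2.9 ]
-1.5707963267948966 [-0.23  0.44  1.47 -0.    1.23 -0.25]
above None t 9.7 [ 0.0698 -0.0747  0.1399] F [-0.4 -0.3 -0.4]
down False t 10.9 [ 0.0707 -0.0752  0.0129] F [ 0.1 -0.1  0.7]
push False t 12.3 [ 0.07   -0.0099  0.012 ] F [-0.5 -0.8  0.4]
push2 True t 13.3 [0.0698 0.0087 0.0117] F [ 1.  -0.3  1.1]
0.0007921449994642683
```

View pics/scene2.png

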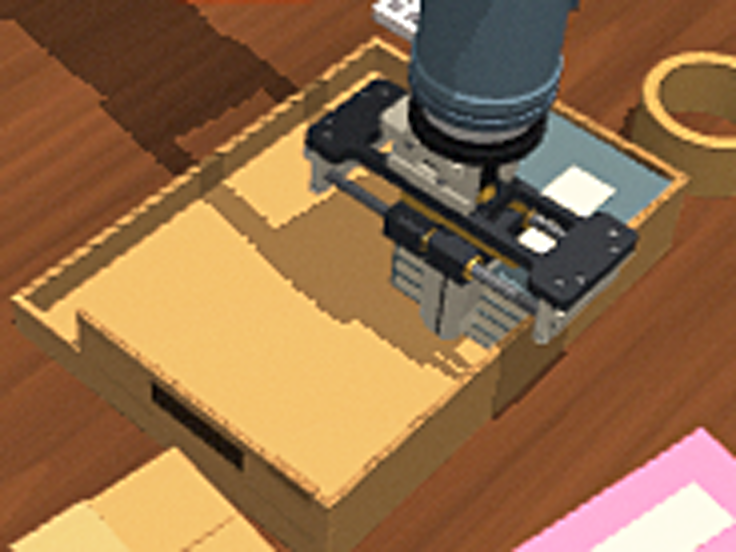

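The stack has reached the left wall: the closed fingers at crop px (445,295) bear on it, stopped at tray y = 0.0087 (0.0095 expected). Now I knock it up square again in x, then in y, with firmer presses, and look.

Run:
```python
from cell import env; from h import *
env.movel(w(.07,-.012,.013),v=.08); env.movel(w(.07,-.012,.13),v=.2)
env.open()
env.reach(w(-.025,.086,.13),q()); env.movel(w(-.025,.086,.012),v=.12,f_stop=10); say(env,"down")
r=env.movel(w(.002,.086,.012),v=.05,f_stop=15)
if not r: r=env.movel(w(.02,.086,.012),v=.02,f_stop=20)
say(env,"x",r)
env.movel(w(-.02,.086,.013),v=.08); env.movel(w(-.02,.086,.13),v=.2)
env.grab(10)
env.reach(w(.07,-.02,.13),q(-np.pi/2)); env.movel(w(.07,-.02,.012),v=.12,f_stop=10); say(env,"down")
r=env.movel(w(.07,.001,.012),v=.05,f_stop=15)
if not r: r=env.movel(w(.07,.02,.012),v=.02,f_stop=20)
say(env,"y",r)
env.movel(w(.07,-.02,.013),v=.08); env.movel(w(.07,-.02,.15),v=.2)
env.reach(w(-.25,-.05,.25),q(-np.pi/2)); say(env,"away")
for n in ("top","scene"):
    f=env.grab_frame(n); np.savez(f"{n}3.npz",**f)
a=np.load("scene3.npz")["color"][145:283,195:379,::-1]; b=np.load("top3.npz")["color"][120:234,165:317,::-1]
cv2.imwrite("pics/scene3.png",cv2.resize(a,(736,552),interpolation=cv2.INTER_CUBIC))
cv2.imwrite("pics/top3.png",cv2.resize(b,(760,570),interpolation=cv2.INTER_CUBIC))
```

```text
down None t 18.4 [-0.0243  0.086   0.0126] F [-0.7 -0.6  0.4]
x True t 19.7 [0.0081 0.0861 0.0108] F [-0.1  0.2  0.4]
down None t 24.8 [ 0.0707 -0.0201  0.0128] F [0.3 0.8 0.2]
y True t 25.9 [0.0698 0.0086 0.0117] F [-0.1 -1.5  0.8]
away None t 28.6 [-0.2492 -0.0503  0.25  ] F [-0.6  0.  -0. ]
```

View pics/scene3.png

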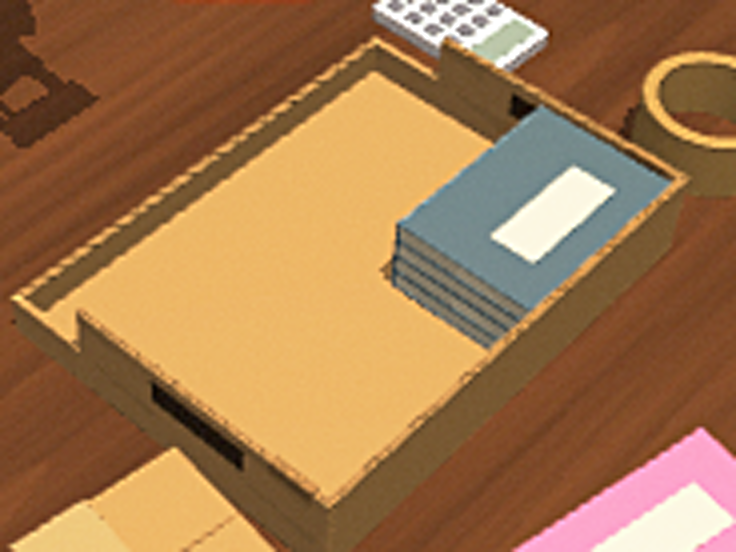

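View pics/top3.png

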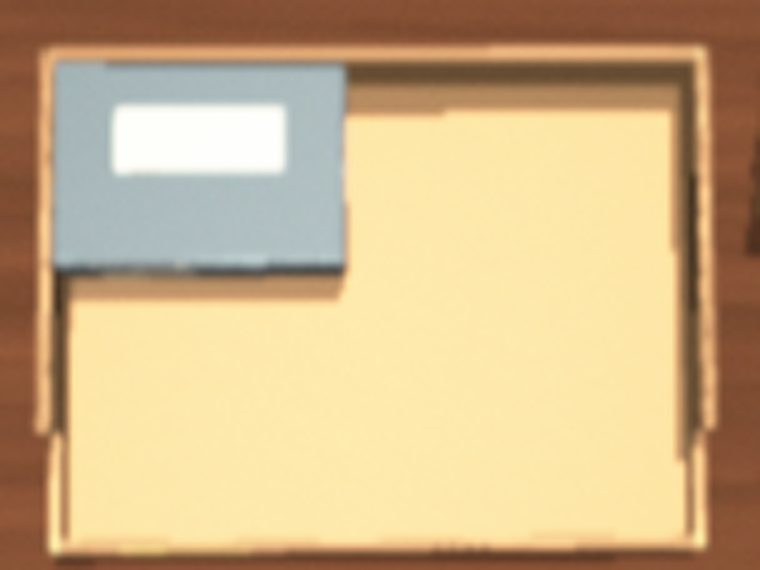

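The stack stands square in the back left corner. In the top crop its back-left corner at (55,63) touches both inner walls with no gap. In the scene crop the spine and side faces at (400,250) and (460,290) are even over all four books. The surroundings have not moved and the hand is clear, so I hand the job in.

Run:
```python
from cell import env
print(env.close_job())
```

```text
the job is handed in; nothing more can be done
None
```

I pushed the four books into the tray's far left corner and knocked them up square there. In the last pictures they look flush with both walls, nothing around the tray had moved and the hand was clear, so I handed the job in at about 29 s; no verdict came back.

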